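# Put the arched chopping board away in its slot

## Task

Two small chopping boards lean in the draining rest. Put the one with the arched top away in the white storage block, arch up: start its foot into the mouth of the slot while the board is still clearly leaning, then straighten it upright so that it seats fully on the slot's floor, and let go. Leave the square board leaning where it is.

Things in the scene. Friction and masses are not known exactly. Their poses are not given: they have to be found in the camera images.
- arched_centre (a point): Centre (half-way up, mid-thickness) of the arched chopping board: loose, pale wood, 0.15 kg, 110 wide, 160 tall, 12 mm thick; top a half circle of radius 55 mm, foot a straight edge. Own z runs from foot to arch, y across the width, x through the thickness. It starts leaning 20 degrees, top towards its own -x (towards the robot, heading within 0.25 rad of the robot's x).
- arched_foot (a point): Middle of the arched board's foot, mid-thickness, 80 mm below its centre along the board; same axes. At the start the foot is on the ledge of a fixed dark steel draining rest, 30 mm above the work surface, behind a 9 mm lip. The rest's back slats reach 76 mm up along the board from its foot; above that both faces are free. Rest may be left or right of the block.
- slot (a point): Centre of the slot's floor in the fixed white block (100 x 176, 46 mm high); floor 10 mm above the work surface. x across the slot (within 0.25 rad of the robot's x), y along it, z up. Slot 150 mm long between end walls; throat 15 mm wide up to 22 mm above its floor, then 45-degree chamfers to a mouth 45 mm wide, 36 mm above its floor. A seated board may lean up to 8 degrees from play.
- square_centre (a point): Centre of the square-topped chopping board: loose, same wood, a plain rectangle 110 wide, 160 tall, 12 mm thick; axes and lean as the arched one. It leans beside the arched board, left or right of it, 140 mm between centres, 30 mm gap. To be left alone.
Mind the look-alikes: they are no part of the job. Leave any red look-alike of the part that bears slot alone. What is shaped like the part that bears arched_centre but green is not meant.

How it is judged:
On the way:
1. the arched board's foot is in the mouth of the slot while the board leans at least 8 degrees (z of arched_foot in the frame of slot below 0.04 m and x of arched_foot in the frame of slot between -0.022 and 0.022 m and y of arched_foot in the frame of slot between -0.03 and 0.03 m and angle between arched_centre's own z axis and vertical between 0.14 and 1 rad), for 0.1 s.
At the end, for the whole second after the job is handed in: The arched board stands arch up in the slot, within 11 degrees of upright, its foot within 15 mm of the slot's middle across and 30 mm along, its centre 65 to 89 mm above the slot's floor (80 when seated), and the square board's centre is within 30 mm of where it started (z of arched_centre in the frame of slot between 0.065 and 0.089 m and x of arched_foot in the frame of slot between -0.015 and 0.015 m and y of arched_foot in the frame of slot between -0.03 and 0.03 m and angle between arched_centre's own z axis and vertical below 0.2 rad and distance of square_centre from where it was at the start of the episode below 0.03 m); the robot touches nothing.
It fails at once if the square board is moved more than 30 mm (distance of square_centre from where it was at the start of the episode above 0.03 m).
It also fails if it takes over 45 s, if anything falls off the work surface, if the arm or the gripper's body presses on something with over 40 N, if the wrist force passes 120 N, or if a joint passes its speed limit or range.

## Robot

A 6-joint arm with a two-finger parallel gripper is mounted at the origin on the work surface. World frame = base frame: x ahead of the robot, y to its left, z up, the work surface at z = 0. Lengths are in m, angles in rad, forces in N, time in s.
With the tool pointing down it reaches from about 0.35 to 0.85 m from the base axis. Payload 8.1 kg.
Tool frame: the origin (TCP) lies between the finger pads; the fingertips stand 8 mm ahead of it and the grasp point (between the pads) lies 11 mm behind it (robot.tip_reach is the y of the fingertips in the tool frame, in m); y points along the fingers, z is the direction in which the jaws open and shut, and the axes are right-handed (so a half turn about y gives the same grasp; the last joint's range is limited). The gripper opens to 93 mm and grips with 3 to 60 N. Pads are 15 mm wide; open, the fingers measure 128 mm over their backs; the gripper's body (75 mm by 188 mm) begins 65 mm behind the grasp point.
Start: joints at [1.173, 0.13, 1.488, -0, 1.523, -0.085], TCP at [0.185, 0.571, 0.227] pointing down, gripper open.
Joint ranges: [-2.96, 2.96], [-0.89, 2.26], [0.02, 2.5], [-1.34, 4.48], [0, 2.73], [-2.66, 2.66]. Speed limits (rad/s): [2.39, 2.39, 2.79, 3.14, 3.14, 3.14].

## Interface

Orientations are given as a rotation vector (axis times angle).
In Python, from plant import robot gives the robot as it stands.
- The arm moves only by the tool carry_out, never from a script. Its argument "increments" is a list of rows, each an object with "linear": the shift along the tool's x, y, z in m, a list of three; "yaw": the turn about the tool's y in rad. A call has 1 to 5 rows; each row is the pose to reach, as a shift and turn from the pose measured when the call began, along the tool's axes at that moment; what a row does not reach only later rows make up. A row lasts 1/8 s, in which the tool goes at most 62.5 mm and 10.7 degrees, less where a joint would pass 70% of its speed; a pose out of reach is approached as far as the arm can. A call with a gripper value outside its range is refused whole. "gripper" is the opening, from 0 (shut) to 1 (fully open), set as the call begins (left out, the last holds). The fingers move at their own pace and stop on an object; "newtons" is the grip in N (left out, the last holds). Time passes only in rows, so rows that repeat a pose let the fingers close. It gives the time, the measured TCP pose, the force and the opening at its end, in the units of the state.
- robot.read_state(): the state, without advancing time (a new reading comes with each control period).
- robot.read_camera(name): name is "scene" or "top"; returns the picture (420x560x3 uint8, blue, green, red); there is no depth.
- robot.camera_params(name): a dict with "fov_y" (degrees; the focal length in pixels is half the picture's height over the tangent of half this angle, whatever the lens; pixels are square), "cx", "cy" (the principal point, pixels), "R" (3x3) and "t" (3): a world point X has camera coordinates R X + t. Camera axes: x right, y down, z forward; pixel columns grow to the right and rows downward; lengths in m; the calibration is good to about 2 mm. A picture is of the moment at which its call begins. camera_params takes no time and is no camera call.
- robot.close_job(): hands the job in, once; it reports no verdict.
The state is a dict: "t": time; "q": joint angles; "dq": joint speeds; "joint_torque": joint torques, N m; "tool_pos": TCP position; "orientation": TCP orientation; "force": force on the tool from outside, world axes, zero at the start; "wrist_torque": the same for the moment, N m; "opening": finger opening in m.
Only numpy, scipy, OpenCV 4.12 (cv2) and the standard library are available. Lean on these libraries where they do the work, as an engineer would, in place of code of your own. Each camera call takes 0.05 s, during which the arm holds its last target.

## Working session

There is one attempt and no reset: what is moved stays moved. The work goes in short steps, Python scripts to look and compute and a tool call to move; the robot and the scene stay as the last step left them, time stands still between calls to the robot, and variables do not carry over. Pictures are saved under pics/ and viewed, and the job is handed in when it is done.

Besides the shell and the picture viewer there is one more tool, called after "Request:" as name(argument=value, ...) on one line, values as JSON. carry_out: Moves the arm, as the interface text tells. Its arguments: {"type":"object","properties":{"increments":{"type":"array","items":{"type":"object","properties":{"linear":{"type":"array","items":{"type":"number"}},"yaw":{"type":"number"}}}},"gripper":{"type":"number"},"newtons":{"type":"number"}},"required":["increments"]}

```bash
ls; mkdir -p pics; python3 - <<'E'
from plant import robot
import cv2,json
for n in("scene","top"):
    cv2.imwrite(f"pics/{n}0.png",robot.read_camera(n))
    p=robot.camera_params(n);print(n,p)
s=robot.read_state();print(s)
E
```

```text
pics
scene {'fov_y': 46.381139824045135, 'cx': 281.2977183115193, 'cy': 213.98645544451344, 'R': array([[ 0.34869546,  0.93703797, -0.01926958],
       [ 0.62830556, -0.24896538, -0.73705384],
       [-0.6954449 ,  0.24490014, -0.67555926]]), 't': array([-0.15588632, -0.28405481,  1.51897322])}
top {'fov_y': 49.21977673559105, 'cx': 279.043021790267, 'cy': 212.24904967106133, 'R': array([[-0.05683436, -0.99837481, -0.0041941 ],
       [-0.97473655,  0.05639662, -0.2161205 ],
       [ 0.2160058 , -0.00819493, -0.97635769]]), 't': array([-0.00117348,  0.57149919,  0.88521496])}
{'t': 0.1, 'q': array([ 1.17262634e+00,  1.31064583e-01,  1.48917128e+00,  7.37459952e-06,
        1.52299067e+00, -8.54285440e-02]), 'dq': array([ 2.74550577e-05, -1.87558519e-03, -4.16357024e-03, -6.70912085e-04,
        2.64069746e-04,  2.65658553e-04]), 'joint_torque': array([ 1.18931621e-03, -5.61337423e+01, -4.93101203e+01,  7.70216435e-02,
        2.90747843e-02, -8.08016352e-05]), 'tool_pos': array([0.18440039, 0.57043984, 0.22570442]), 'orientation': array([-1.55841203,  0.24581323, -0.24518522]), 'force': array([-0.07934804, -1.05897629, -0.04493895]), 'wrist_torque': array([-0.03761157,  0.04826865,  0.03869589]), 'opening': 0.09290552843755392}
```

View pics/scene0.png

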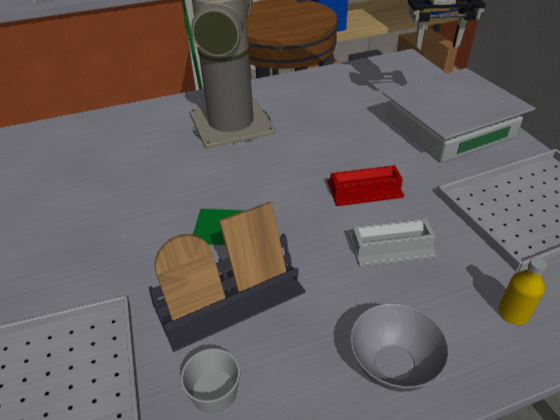

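View pics/top0.png

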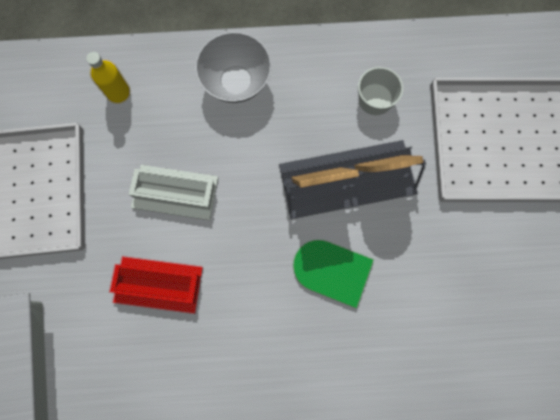

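The arched board is at about (190,275) in the scene view and the right-hand one in the top view (about (390,165)). The square board is beside it. The white block is at (395,240) in scene and (173,187) in top. I'll zoom in to get features.

```bash
python3 - <<'E'
import cv2
def crop(n,x0,y0,w,h,k,o):
    im=cv2.imread(f"pics/{n}.png")[y0:y0+h,x0:x0+w]
    im=cv2.resize(im,None,fx=k,fy=k,interpolation=cv2.INTER_CUBIC)
    for x in range((x0+19)//20*20,x0+w,20):
        cv2.line(im,((x-x0)*k,0),((x-x0)*k,6),(0,0,255),1);cv2.putText(im,str(x),((x-x0)*k,16),0,.35,(0,0,255))
    for y in range((y0+19)//20*20,y0+h,20):
        cv2.line(im,(0,(y-y0)*k),(6,(y-y0)*k),(0,0,255),1);cv2.putText(im,str(y),(8,(y-y0)*k+4),0,.35,(0,0,255))
    cv2.imwrite(f"pics/{o}.png",im)
crop("scene0",140,195,170,150,4,"s_b")
crop("scene0",340,205,110,70,7,"s_k")
crop("top0",270,130,170,100,4,"t_b")
crop("top0",120,155,110,70,7,"t_k")
E
```

```text
(no output)
```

View pics/s_b.png

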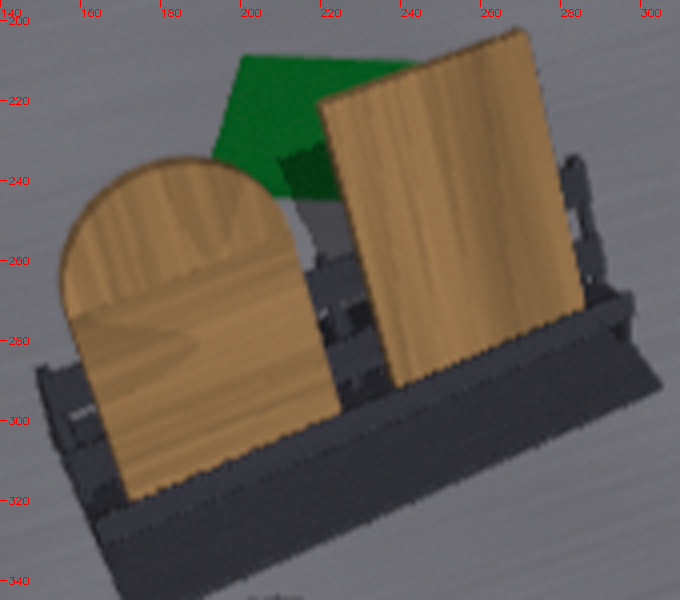

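View pics/s_k.png

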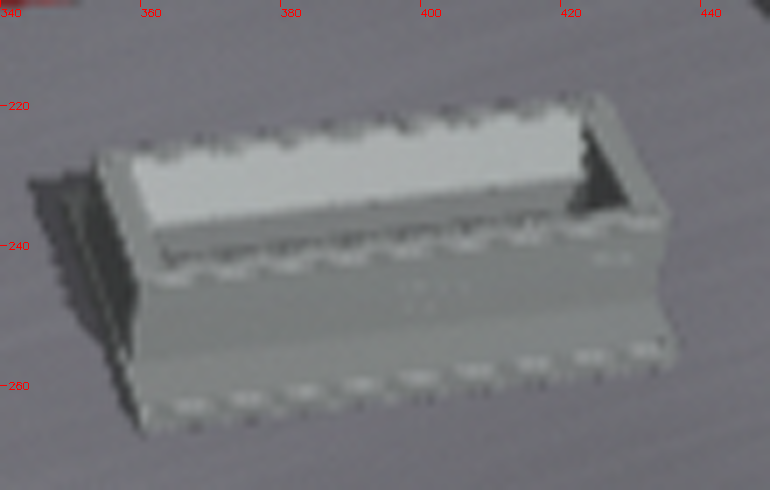

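View pics/t_b.png

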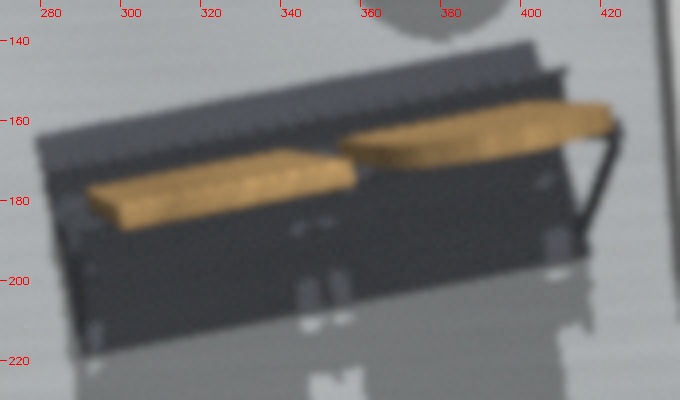

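View pics/t_k.png

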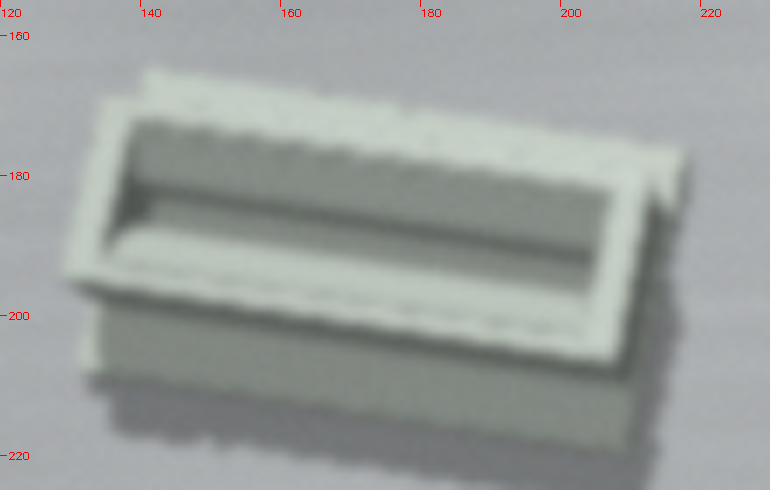

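```bash
cat > h.py <<'E'
import numpy as np,cv2,json
from scipy.optimize import least_squares,minimize
from scipy.spatial.transform import Rotation as Ro
from plant import robot
P={n:robot.camera_params(n) for n in("scene","top")}
def proj(n,X):
    p=P[n];f=210/np.tan(np.radians(p["fov_y"]/2))
    c=np.atleast_2d(X)@p["R"].T+p["t"]
    return np.c_[p["cx"]+f*c[:,0]/c[:,2],p["cy"]+f*c[:,1]/c[:,2]]
def Rz(a):return Ro.from_euler("z",a).as_matrix()
def brd(lean,yaw): # own axes columns; lean: top towards -x
    return Rz(yaw)@Ro.from_euler("y",-lean).as_matrix()
def outline(arch,z0=-.08):
    if arch:
        t=np.linspace(0,np.pi,40);o=np.c_[.055*np.cos(t),.025+.055*np.sin(t)]
        o=np.r_[[[.055,z0]],o,[[-.055,z0]]]
    else:o=np.array([[.055,z0],[.055,.08],[-.055,.08],[-.055,z0]])
    return np.r_[np.c_[np.full(len(o),.006),o],np.c_[np.full(len(o),-.006),o]]
def wood(im):
    h=cv2.cvtColor(im,cv2.COLOR_BGR2HSV)
    return cv2.inRange(h,(5,70,50),(25,255,255))
E
cat > fit.py <<'E'
from h import *
# block
obs=[("top",(-.0,0),None)]
ob=[("top",140,172,.0225,.075,.046),("top",207.5,182.5,.0225,-.075,.046),("top",204,202,-.0225,-.075,.046) ,
("scene",359,228,-.0225,-.075,.046),("scene",422,220.5,-.0225,.075,.046),("scene",429.5,234.5,.0225,.075,.046),("scene",362.5,244,.0225,-.075,.046),
("scene",360,266.5,.05,-.088,0),("scene",436,257,.05,.088,0),("top",141,165,.05,.088,0.003),("top",218,177,.05,-.088,0.003)]
def res(v):
    r=[]
    for n,u,w,x,y,z in ob:
        X=np.r_[Rz(v[2])[:2,:2]@[x,y]+v[:2],z+v[3]]
        r.append(proj(n,X)[0]-(u,w))
    return np.array(r)
s=least_squares(lambda v:np.r_[res(v).ravel(),v[3]*500],[.55,.2,0,0],loss="soft_l1")
print("block",s.x);print(np.c_[[o[3:] for o in ob],res(s.x)].round(3))
# boards
ims={n:cv2.imread(f"pics/{n}0.png") for n in P}
K=3
W={n:cv2.resize(wood(ims[n]),None,fx=K,fy=K,interpolation=cv2.INTER_LINEAR)>127 for n in P}
roi={"scene":(140,195,310,345),"top":(270,130,440,230)}
def render(n,v):
    x,y,z,yaw,lean,cs,ct,d=v
    m=np.zeros((420*K,560*K),np.uint8);R=brd(lean,yaw)
    f=np.array([x,y,z]);zc=-.08+(cs if n=="scene" else ct)
    for arch in(1,0):
        c=f+R@[0,0 if arch else d,.08]
        h=cv2.convexHull(((proj(n,outline(arch,zc)@R.T+c)+.5)*K-.5).astype(np.float32))
        cv2.fillConvexPoly(m,np.round(h*16).astype(np.int32),255,shift=4)
    return m>0
def cost(v,full=False):
    t=0
    for n in P:
        a,b,c,d=[K*q for q in roi[n]]
        t+=(render(n,v)[b:d,a:c]^W[n][b:d,a:c]).sum()
    return t/K**2+ 1e4*((v[2]-.032)/.05)**2*0+2000*max(0,-v[5])+ (abs(v[4]-.349)*300)
best=None
for y0 in(-.15,-.2,-.25):
  for x0 in(.5,.56):
    v0=np.array([x0,y0,.032,.1,.349,.012,.06,.14])
    r=minimize(cost,v0,method="Nelder-Mead",options=dict(maxiter=2500,initial_simplex=v0+np.r_[np.zeros((1,8)),np.diag([.04,.04,.004,.1,.03,.01,.02,.003])]))
    print(r.fun.round(1),r.x.round(4))
    if best is None or r.fun<best.fun:best=r
for n in P:
    a,b,c,d=roi[n];im=cv2.resize(ims[n],None,fx=K,fy=K)
    cs,_=cv2.findContours(render(n,best.x).astype(np.uint8),0,2);cv2.drawContours(im,cs,-1,(0,0,255),1)
    cv2.imwrite(f"pics/fit_{n}.png",im[b*K:d*K,a*K:c*K])
E
python3 fit.py
```

```text
block [ 0.64302467  0.19346968 -0.20866067 -0.00090815]
[[ 0.022  0.075  0.046 -1.28  -0.127]
 [ 0.022 -0.075  0.046 -0.24  -0.562]
 [-0.022 -0.075  0.046 -0.662  0.149]
 [-0.022 -0.075  0.046 -1.238  0.306]
 [-0.022  0.075  0.046  0.15   0.124]
 [ 0.022  0.075  0.046 -0.053 -0.058]
 [ 0.022 -0.075  0.046  0.669 -1.454]
 [ 0.05  -0.088  0.    -1.187  0.279]
 [ 0.05   0.088  0.    -0.223  0.003]
 [ 0.05   0.088  0.003  0.502  0.266]
 [ 0.05  -0.088  0.003  0.234 -0.51 ]]
8614.5 [ 0.4892 -0.1142  0.0069  1.1165  0.3619 -0.1406  0.1261  0.1681]
8565.5 [ 0.4856 -0.0969 -0.0227  1.2223  0.5138 -0.1192  0.3095  0.1584]
7297.8 [ 0.5103 -0.0977  0.0646 -0.055   0.2652 -0.1674 -0.1585  0.2014]
646.7 [ 0.6765 -0.2594  0.0271  0.1446  0.3385  0.0017  0.0834  0.1413]
1019.6 [ 0.6661 -0.2614  0.0255  0.1444  0.245  -0.0067  0.0839  0.1439]
304.0 [ 0.6815 -0.2586  0.029   0.1431  0.3802  0.0052  0.0366  0.14  ]
```

```bash
cat > fit2.py <<'E'
exec(open("fit.py").read().split("best=None")[0])
for lz in((.349,.032),(.349,.030),(None,.032)):
    def g(u):
        return cost(np.r_[u[:2],lz[1],u[2],lz[0] or u[5],u[3:5],.14])
    u=np.array([.68,-.259,.143,.006,.05]+([] if lz[0] else [.37]))
    st=[.008,.008,.03,.005,.015,.02][:len(u)]
    r=minimize(g,u,method="Nelder-Mead",options=dict(initial_simplex=u+np.r_[np.zeros((1,len(u))),np.diag(st)]))
    print(lz,r.fun.round(1),r.x.round(4))
    if lz[1]==.032 and lz[0]: v=np.r_[r.x[:2],.032,r.x[2],.349,r.x[3:5],.14]
o=[]
for n in P:
    a,b,c,d=roi[n];im=cv2.resize(ims[n],None,fx=K,fy=K)
    cs,_=cv2.findContours(render(n,v).astype(np.uint8),0,2);cv2.drawContours(im,cs,-1,(0,0,255),1)
    o.append(im[b*K:d*K,a*K:c*K])
cv2.imwrite("pics/fit.png",np.vstack([o[0][:, :510],o[1][:,:510]])[:800])
E
python3 fit2.py
```

```text
block [ 0.64302467  0.19346968 -0.20866067 -0.00090815]
[[ 0.022  0.075  0.046 -1.28  -0.127]
 [ 0.022 -0.075  0.046 -0.24  -0.562]
 [-0.022 -0.075  0.046 -0.662  0.149]
 [-0.022 -0.075  0.046 -1.238  0.306]
 [-0.022  0.075  0.046  0.15   0.124]
 [ 0.022  0.075  0.046 -0.053 -0.058]
 [ 0.022 -0.075  0.046  0.669 -1.454]
 [ 0.05  -0.088  0.    -1.187  0.279]
 [ 0.05   0.088  0.    -0.223  0.003]
 [ 0.05   0.088  0.003  0.502  0.266]
 [ 0.05  -0.088  0.003  0.234 -0.51 ]]
(0.349, 0.032) 480.1 [ 0.6773 -0.2594  0.1469 -0.0014 -0.0016]
(0.349, 0.03) 353.6 [ 6.774e-01 -2.593e-01  1.443e-01  3.000e-04 -6.600e-03]
(None, 0.032) 443.6 [ 0.6821 -0.2591  0.1427  0.0032  0.0465  0.3867]
```

View pics/fit.png

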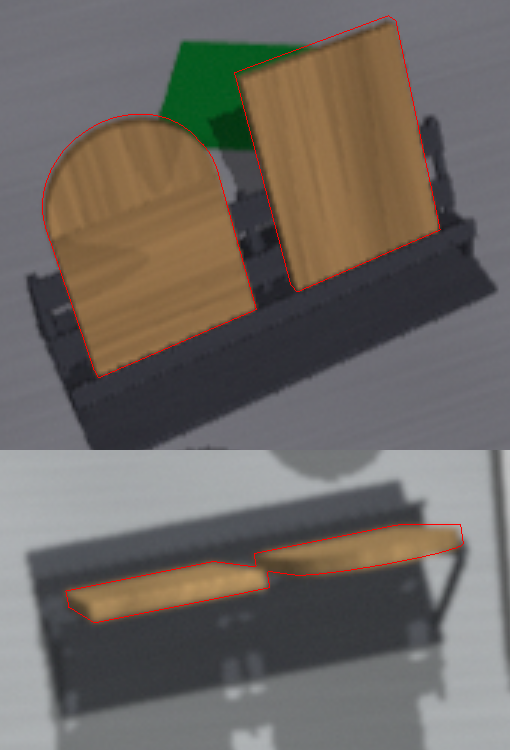

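The fitted outlines match both pictures. The arched foot is at about (0.679, -0.259, 0.030), yaw 0.144, lean about 20–21°. The slot is at (0.643, 0.193), yaw -0.209. The tool can only turn about its own downward axis, so here is the plan:

1. Cage the board between the open fingers.
2. Push it upright against the lip and grip it.
3. Carry it over to the block and set its foot in the mouth.
4. Loosen the grip and lean the board inside the fingers, then straighten it so it seats.

```bash
cat > go.py <<'E'
import sys
from h import *
def st():
    s=robot.read_state();R=Ro.from_rotvec(s["orientation"]).as_matrix();return s,R
def yawof(R): # heading of jaw axis (tool z), folded to +-90deg
    a=np.arctan2(R[1,2],R[0,2]);return (a+np.pi/2)%np.pi-np.pi/2
def plan(p,yaw=None):
    s,R=st();d=R.T@(np.array(p)-s["tool_pos"])
    print("t",round(s["t"],2),"pos",s["tool_pos"].round(4),"jawyaw",yawof(R).round(4),"F",s["force"].round(1),"op",round(s["opening"],4),"q",s["q"].round(2))
    print("linear",d.round(4),end=" ")
    if yaw is not None:
        w=(yaw-yawof(R)+np.pi/2)%np.pi-np.pi/2
        print("yaw",(w*np.sign(R[2,1])).round(4))
    else:print()
if __name__=="__main__":
    a=[float(x) for x in sys.argv[1:]]
    print(st()[1].round(3).tolist()); plan(a[:3],a[3] if len(a)>3 else None)
E
python3 go.py .40 .18 .33 .144;python3 go.py .63 -.266 .28 .144
```

```text
[[0.951, -0.001, 0.308], [-0.308, -0.002, 0.951], [-0.0, -1.0, -0.002]]
t 0.1 pos [0.1844 0.5704 0.2257] jawyaw 1.2581 F [-0.1 -1.1 -0. ] op 0.0929 q [ 1.17  0.13  1.49  0.    1.52 -0.09]
linear [ 0.3253 -0.1038 -0.3053] yaw 1.1141
[[0.951, -0.001, 0.308], [-0.308, -0.002, 0.951], [-0.0, -1.0, -0.002]]
t 0.1 pos [0.1844 0.5704 0.2257] jawyaw 1.2581 F [-0.1 -1.1 -0. ] op 0.0929 q [ 1.17  0.13  1.49  0.    1.52 -0.09]
linear [ 0.6813 -0.0533 -0.6589] yaw 1.1141
```

Request:
carry_out(increments=[{"linear": [0.03,-0.05,-0.02],"yaw": 0.1},{"linear": [0.07,-0.09,-0.06],"yaw": 0.2},{"linear": [0.11,-0.104,-0.1],"yaw": 0.3},{"linear": [0.15,-0.104,-0.14],"yaw": 0.4},{"linear": [0.19,-0.104,-0.18],"yaw": 0.5}], gripper=1)

```text
t: 0.72
tool_pos: [0.3104, 0.3392, 0.33]
orientation: [-1.476, 0.637, -0.638]
force: [1.1, 0.1, -0.8]
opening: 0.093
```

```bash
python3 go.py .63 -.266 .33 .144
```

```text
[[0.685, -0.0, 0.728], [-0.728, -0.001, 0.685], [0.001, -1.0, -0.001]]
t 0.72 pos [0.3104 0.3392 0.33  ] jawyaw 0.7549 F [ 1.1  0.1 -0.8] op 0.093 q [ 0.72 -0.27  1.68 -0.    1.73 -0.04]
linear [ 0.6598  0.0008 -0.1819] yaw 0.6109
```

Request:
carry_out(increments=[{"linear": [0.05,0,-0.014],"yaw": 0.05},{"linear": [0.1,0,-0.028],"yaw": 0.1},{"linear": [0.16,0,-0.044],"yaw": 0.15},{"linear": [0.22,0,-0.06],"yaw": 0.2},{"linear": [0.28,0,-0.077],"yaw": 0.26}])

```text
t: 1.35
tool_pos: [0.4466, 0.0806, 0.3302]
orientation: [-1.404, 0.838, -0.839]
force: [0.0, 1.1, -0.6]
opening: 0.0929
```

```bash
python3 go.py .63 -.266 .33 .144
```

```text
[[0.473, -0.0, 0.881], [-0.881, -0.001, 0.473], [0.001, -1.0, -0.001]]
t 1.35 pos [0.4466 0.0806 0.3302] jawyaw 0.4932 F [ 0.   1.1 -0.6] op 0.0929 q [ 0.07 -0.29  1.7  -0.    1.73 -0.43]
linear [ 0.3921  0.0005 -0.0026] yaw 0.3492
```

Request:
carry_out(increments=[{"linear": [0.06,0,0],"yaw": 0.06},{"linear": [0.12,0,0],"yaw": 0.12},{"linear": [0.18,0,0],"yaw": 0.18},{"linear": [0.24,0,0],"yaw": 0.24},{"linear": [0.3,0,0],"yaw": 0.35}])

```text
t: 1.98
tool_pos: [0.5892, -0.1855, 0.3299]
orientation: [-1.273, 1.105, -1.106]
force: [0.6, 0.6, 0.4]
opening: 0.093
```

```bash
python3 go.py .63 -.266 .24 .144
```

```text
[[0.14, -0.001, 0.99], [-0.99, -0.001, 0.14], [0.001, -1.0, -0.001]]
t 1.98 pos [ 0.5892 -0.1855  0.3299] jawyaw 0.1402 F [0.6 0.6 0.4] op 0.093 q [-0.39  0.16  1.27 -0.    1.71 -0.53]
linear [0.0853 0.09   0.0292] yaw -0.0038
```

Request:
carry_out(increments=[{"linear": [0.045,0,0.015],"yaw": 0},{"linear": [0.085,0.02,0.029],"yaw": -0.004},{"linear": [0.085,0.08,0.029],"yaw": -0.004},{"linear": [0.085,0.09,0.029],"yaw": -0.004}])

```text
t: 2.48
tool_pos: [0.6267, -0.2647, 0.2328]
orientation: [-1.277, 1.113, -1.094]
force: [-0.1, -0.3, -0.6]
opening: 0.0932
```

```bash
python3 go.py .63 -.266 .165 .144; python3 - <<'E'
from h import *
a=[robot.read_camera(n) for n in P]
cv2.imwrite("pics/g1.png",np.hstack([a[0][100:400,60:400],a[1][80:380,200:540]]))
E
```

```text
[[0.143, -0.011, 0.99], [-0.99, 0.005, 0.143], [-0.006, -1.0, -0.01]]
t 2.48 pos [ 0.6267 -0.2647  0.2328] jawyaw 0.1435 F [-0.1 -0.3 -0.6] op 0.0932 q [-0.47  0.36  1.21 -0.    1.58 -0.62]
linear [0.0022 0.0678 0.0038] yaw -0.0005
```

View pics/g1.png

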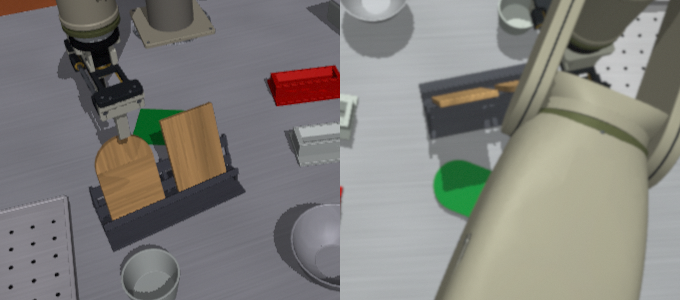

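The front finger at (123,130) sits over the arch apex, and the square board is clear. Next I descend.

Request:
carry_out(increments=[{"linear": [0.002,0.03,0.003],"yaw": 0},{"linear": [0.002,0.06,0.003],"yaw": 0},{"linear": [0.002,0.068,0.003],"yaw": 0},{"linear": [0.002,0.068,0.003],"yaw": 0}])

```text
t: 3.08
tool_pos: [0.6324, -0.2663, 0.1726]
orientation: [-1.276, 1.103, -1.101]
force: [-0.5, 0.1, 0.3]
opening: 0.0929
```

Request:
carry_out(increments=[{"linear": [0,0,0],"yaw": 0},{"linear": [0,0,0],"yaw": 0},{"linear": [0,0,0],"yaw": 0}], gripper=0.4, newtons=10)

```text
t: 3.45
tool_pos: [0.6328, -0.2665, 0.1736]
orientation: [-1.275, 1.102, -1.102]
force: [-0.6, 0.1, -0.9]
opening: 0.0676
```

```bash
python3 go.py .67 -.260 .165 .144; python3 - <<'E'
from h import *
a=[robot.read_camera(n) for n in ("scene",)]
cv2.imwrite("pics/g2.png",cv2.resize(a[0][180:360,120:320],None,fx=3,fy=3))
E
```

```text
[[0.144, -0.001, 0.99], [-0.99, -0.001, 0.144], [0.0, -1.0, -0.001]]
t 3.45 pos [ 0.6328 -0.2665  0.1736] jawyaw 0.145 F [-0.6  0.1 -0.9] op 0.0676 q [-0.47  0.39  1.28 -0.    1.47 -0.62]
linear [-0.0011  0.0086  0.0377] yaw 0.001
```

View pics/g2.png

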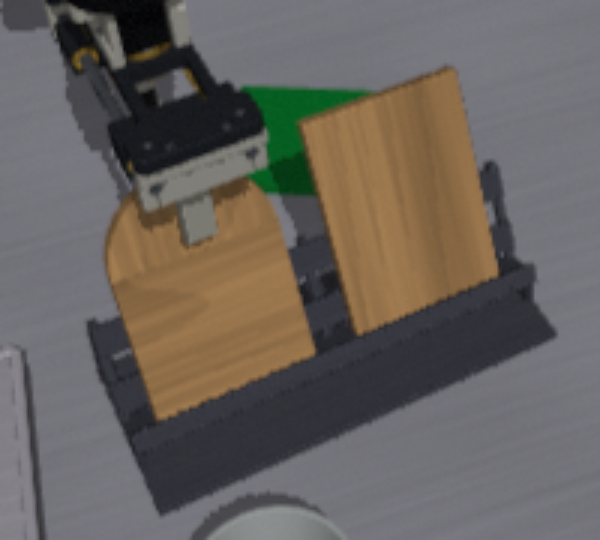

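Request:
carry_out(increments=[{"linear": [-0.001,0.008,0.008],"yaw": 0},{"linear": [-0.001,0.008,0.018],"yaw": 0},{"linear": [-0.001,0.008,0.03],"yaw": 0},{"linear": [-0.001,0.008,0.044],"yaw": 0},{"linear": [-0.001,0.008,0.044],"yaw": 0}], gripper=0.35)

```text
t: 4.12
tool_pos: [0.6772, -0.2586, 0.1648]
orientation: [-1.276, 1.102, -1.1]
force: [0.2, -0.1, -0.1]
opening: 0.0325
```

```bash
python3 go.py .678 -.260 .165 .144; python3 - <<'E'
from h import *
a=[robot.read_camera(n) for n in ("scene",)]
cv2.imwrite("pics/g3.png",cv2.resize(a[0][180:360,120:320],None,fx=3,fy=3))
E
```

```text
[[0.145, -0.001, 0.989], [-0.989, -0.0, 0.145], [-0.0, -1.0, -0.001]]
t 4.12 pos [ 0.6772 -0.2586  0.1648] jawyaw 0.146 F [ 0.2 -0.1 -0.1] op 0.0325 q [-0.44  0.5   1.15 -0.    1.49 -0.58]
linear [ 0.0015 -0.0002  0.0006] yaw 0.002
```

View pics/g3.png

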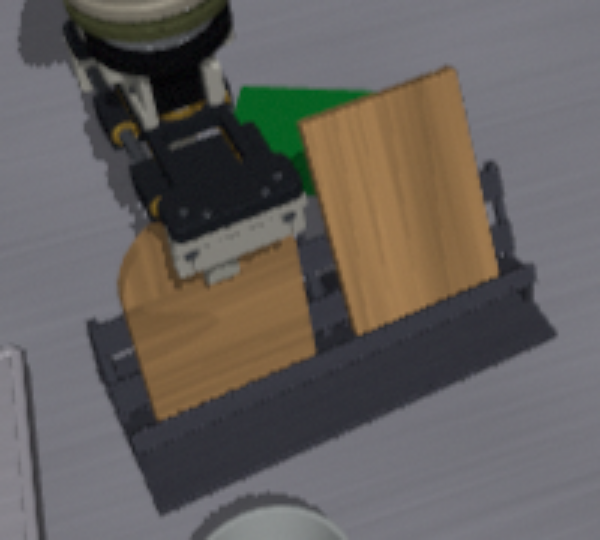

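The board is now near upright between the fingers, so I close on it.

Request:
carry_out(increments=[{"linear": [0,0,0.001],"yaw": 0},{"linear": [0,0,0.001],"yaw": 0},{"linear": [0,0,0.001],"yaw": 0},{"linear": [0,0,0.001],"yaw": 0},{"linear": [0,0,0.001],"yaw": 0}], gripper=0, newtons=20)

```text
t: 4.8
tool_pos: [0.6773, -0.2588, 0.1649]
orientation: [-1.276, 1.103, -1.1]
force: [-1.8, -0.3, 1.1]
opening: 0.0116
```

```bash
python3 go.py .678 -.260 .39 .144; python3 - <<'E'
from h import *
a=[robot.read_camera(n) for n in ("scene",)]
cv2.imwrite("pics/g4.png",cv2.resize(a[0][180:360,120:320],None,fx=3,fy=3))
E
```

```text
[[0.145, -0.002, 0.989], [-0.989, -0.0, 0.145], [-0.0, -1.0, -0.002]]
t 4.8 pos [ 0.6773 -0.2588  0.1649] jawyaw 0.1455 F [-1.8 -0.3  1.1] op 0.0116 q [-0.44  0.5   1.15 -0.    1.49 -0.58]
linear [ 1.300e-03 -2.251e-01  1.000e-04] yaw 0.0015
```

View pics/g4.png

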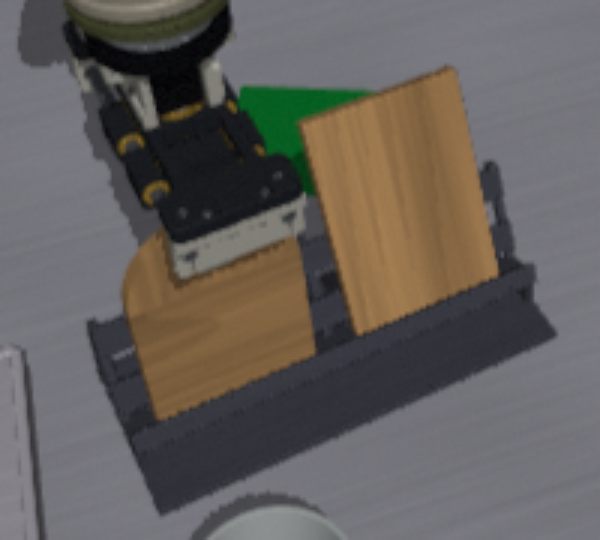

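Gripped at an 11.6 mm opening with low forces. Next I lift.

Request:
carry_out(increments=[{"linear": [0,-0.02,0],"yaw": 0},{"linear": [0,-0.05,0],"yaw": 0},{"linear": [0,-0.09,0],"yaw": 0},{"linear": [0,-0.14,0],"yaw": 0},{"linear": [0,-0.19,0],"yaw": 0}])

```text
t: 5.48
tool_pos: [0.6776, -0.2585, 0.3581]
orientation: [-1.276, 1.101, -1.101]
force: [0.1, -0.3, -1.3]
opening: 0.011
```

Request:
carry_out(increments=[{"linear": [0,-0.03,0],"yaw": 0},{"linear": [0,-0.042,0],"yaw": 0},{"linear": [0,-0.042,0],"yaw": 0}])

```text
t: 5.85
tool_pos: [0.678, -0.2585, 0.4008]
orientation: [-1.275, 1.1, -1.102]
force: [0.3, 1.1, -1.4]
opening: 0.0114
```

```bash
python3 go.py .643 .193 .39 -.209; python3 - <<'E'
from h import *
a=[robot.read_camera(n) for n in P]
cv2.imwrite("pics/g5.png",np.hstack([a[0][80:400,60:460],a[1][80:400,160:560]]))
E
```

```text
[[0.145, 0.001, 0.989], [-0.989, -0.001, 0.145], [0.001, -1.0, 0.001]]
t 5.85 pos [ 0.678  -0.2585  0.4008] jawyaw 0.1459 F [ 0.3  1.1 -1.4] op 0.0114 q [-0.43  0.52  0.71 -0.    1.92 -0.58]
linear [-0.4518  0.0102  0.031 ] yaw 0.3549
```

View pics/g5.png

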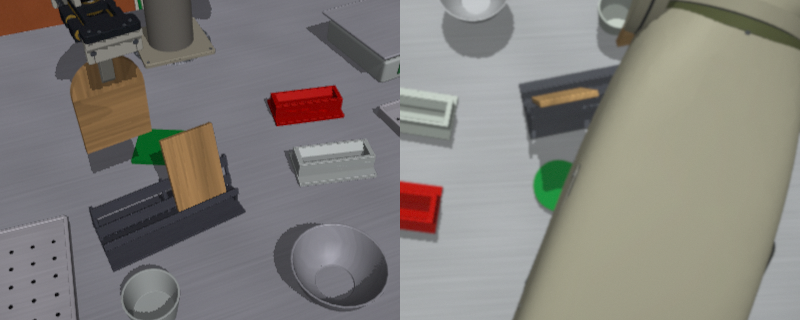

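The board is held upright, clear above the rest, with the square board unmoved. Next I carry it across.

Request:
carry_out(increments=[{"linear": [-0.03,0,0.002],"yaw": 0.03},{"linear": [-0.07,0,0.005],"yaw": 0.06},{"linear": [-0.115,0,0.008],"yaw": 0.1},{"linear": [-0.16,0,0.012],"yaw": 0.14},{"linear": [-0.205,0,0.015],"yaw": 0.18}])

```text
t: 6.58
tool_pos: [0.6616, -0.0518, 0.3953]
orientation: [-1.197, 1.241, -1.231]
force: [0.5, 0.1, -0.9]
opening: 0.0117
```

```bash
python3 go.py .643 .193 .38 -.209
```

```text
[[-0.036, -0.007, 0.999], [-0.999, 0.001, -0.036], [-0.001, -1.0, -0.007]]
t 6.58 pos [ 0.6616 -0.0518  0.3953] jawyaw -0.0356 F [ 0.5  0.1 -0.9] op 0.0117 q [-0.16  0.32  0.97  0.    1.86 -0.12]
linear [-0.244   0.0157 -0.0272] yaw 0.1734
```

Request:
carry_out(increments=[{"linear": [-0.05,0,-0.006],"yaw": 0.035},{"linear": [-0.1,0,-0.011],"yaw": 0.07},{"linear": [-0.15,0,-0.017],"yaw": 0.11},{"linear": [-0.2,0.01,-0.022],"yaw": 0.14},{"linear": [-0.244,0.016,-0.027],"yaw": 0.173}])

```text
t: 7.2
tool_pos: [0.6421, 0.1948, 0.3765]
orientation: [-1.112, 1.37, -1.357]
force: [1.0, -0.3, -0.6]
opening: 0.0113
```

Request:
carry_out(increments=[{"linear": [0,0,0],"yaw": 0},{"linear": [0,0,0],"yaw": 0}])

```text
t: 7.45
tool_pos: [0.6416, 0.1945, 0.3744]
orientation: [-1.116, 1.371, -1.356]
force: [0.5, -0.8, -0.9]
opening: 0.0114
```

```bash
python3 go.py .643 .193 .25 -.209
```

```text
[[-0.207, -0.014, 0.978], [-0.978, -0.001, -0.207], [0.004, -1.0, -0.014]]
t 7.45 pos [0.6416 0.1945 0.3744] jawyaw -0.2083 F [ 0.5 -0.8 -0.9] op 0.0114 q [0.22 0.34 0.98 0.   1.84 0.43]
linear [0.0008 0.1243 0.0035] yaw 0.0007
```

Request:
carry_out(increments=[{"linear": [0.001,0.05,0.001],"yaw": 0},{"linear": [0.001,0.1,0.002],"yaw": 0},{"linear": [0.001,0.14,0.002],"yaw": 0},{"linear": [0.001,0.162,0.003],"yaw": 0},{"linear": [0.001,0.162,0.003],"yaw": 0}])

```text
t: 8.07
tool_pos: [0.6406, 0.1908, 0.2093]
orientation: [-1.12, 1.375, -1.356]
force: [-0.2, -0.1, -1.8]
opening: 0.0112
```

```bash
python3 go.py .643 .193 .18 -.209; python3 - <<'E'
from h import *
a=[robot.read_camera(n) for n in P]
cv2.imwrite("pics/g6s.png",a[0]);cv2.imwrite("pics/g6t.png",a[1])
cv2.imwrite("pics/g6.png",np.vstack([cv2.resize(a[0][120:290,300:500],None,fx=3,fy=3)[:,:600]]))
cv2.imwrite("pics/g6b.png",cv2.resize(a[1][120:290,80:280],None,fx=3,fy=3))
E
```

```text
[[-0.208, -0.02, 0.978], [-0.978, -0.002, -0.209], [0.006, -1.0, -0.019]]
t 8.07 pos [0.6406 0.1908 0.2093] jawyaw -0.2101 F [-0.2 -0.1 -1.8] op 0.0112 q [0.21 0.34 1.28 0.   1.54 0.42]
linear [-0.0028  0.0292  0.0024] yaw -0.0011
```

View pics/g6.png

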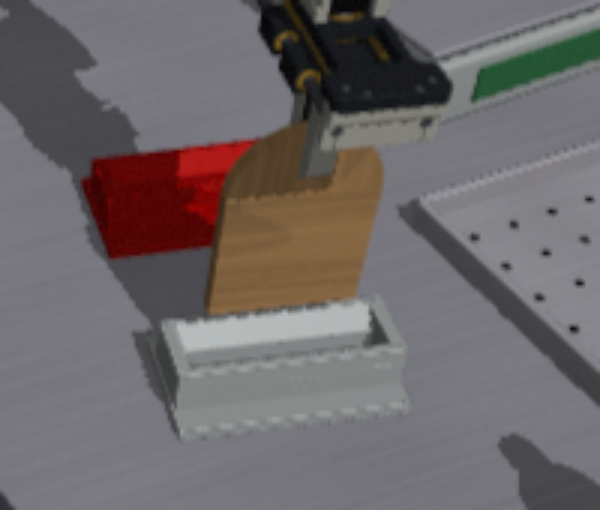

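View pics/g6b.png

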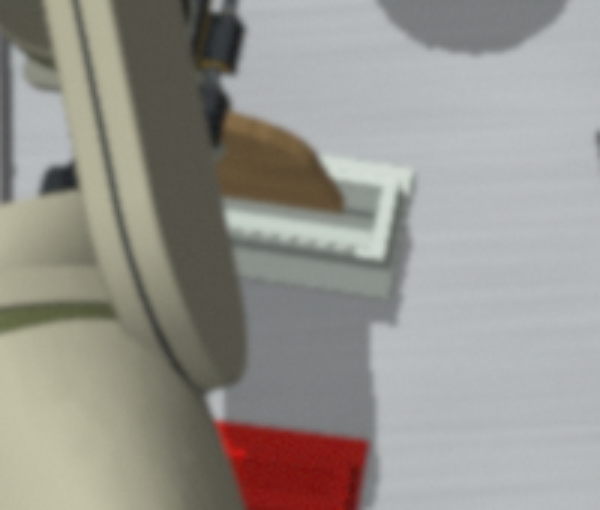

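```bash
cat > fit3.py <<'E'
from h import *
import sys
def overlay(scn,foot,yaw,lean,roll,out,K=4,roi=(300,120,500,290)):
    R=Rz(yaw)@Ro.from_euler("y",-lean).as_matrix()@Ro.from_euler("x",roll).as_matrix()
    im=cv2.resize(cv2.imread(scn),None,fx=K,fy=K)
    n="top" if "t.png" in scn else "scene"
    X=outline(1)@R.T+np.array(foot)+R@[0,0,.08]
    p=(proj(n,X)+.5)*K-.5;h=len(p)//2
    for q,c in((p[:h],(0,0,255)),(p[h:],(255,0,0))):
        cv2.polylines(im,[np.round(q).astype(np.int32)],True,c,1)
    R0=Rz(-.209)
    b=np.array([[x,y,.046] for x,y in((.0225,.075),(.0225,-.075),(-.0225,-.075),(-.0225,.075))])@R0.T+[.643,.1935,0]
    cv2.polylines(im,[np.round((proj(n,b)+.5)*K-.5).astype(np.int32)],True,(0,255,255),1)
    a,b_,c,d=[K*v for v in roi];cv2.imwrite(out,im[b_:d,a:c])
if __name__=="__main__":
    overlay("pics/g6s.png",(.6406,.1908,.074),-.21,.02,0,"pics/o6.png",K=4)
    overlay("pics/g6t.png",(.6406,.1908,.074),-.21,.02,0,"pics/o6t.png",K=4,roi=(80,120,280,260))
E
python3 fit3.py
```

```text
(no output)
```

View pics/o6.png

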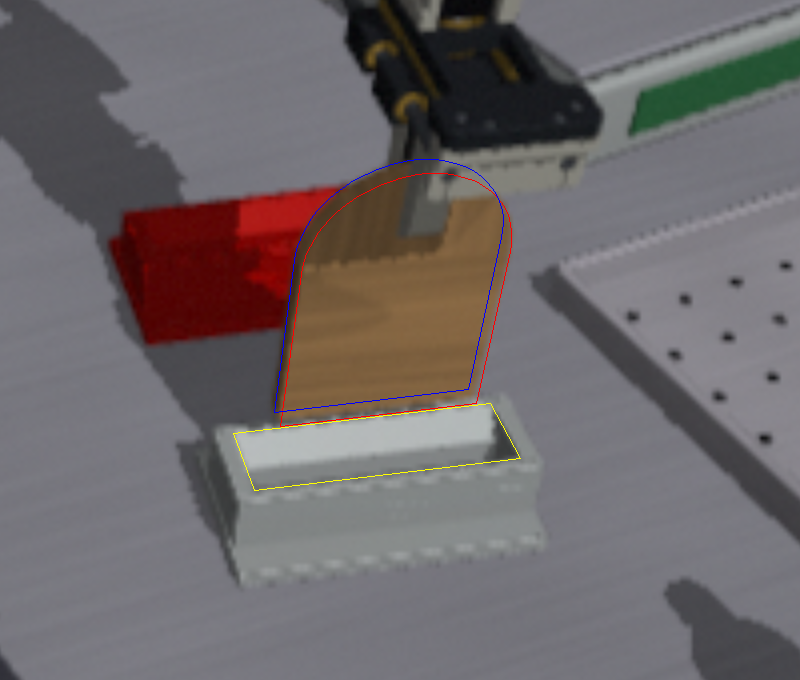

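View pics/o6t.png

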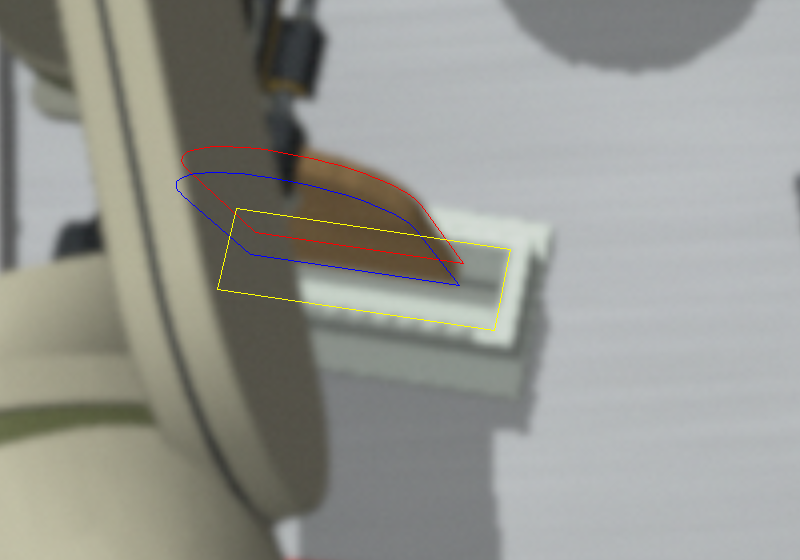

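The held board matches the prediction to within about 3 mm, with its foot above the mouth. I'll lower it to mouth height, slightly to the slot's +x side, then loosen and lean it towards +x.

```bash
python3 go.py .650 .192 .176 -.209
```

```text
[[-0.208, -0.014, 0.978], [-0.978, -0.001, -0.208], [0.003, -1.0, -0.013]]
t 8.18 pos [0.6425 0.1918 0.2133] jawyaw -0.2096 F [ 0.8  0.  -0.5] op 0.0112 q [0.21 0.34 1.27 0.   1.54 0.42]
linear [-0.0019  0.0372  0.0078] yaw -0.0006
```

Request:
carry_out(increments=[{"linear": [-0.002,0.01,0.008],"yaw": 0},{"linear": [-0.002,0.022,0.008],"yaw": 0},{"linear": [-0.002,0.032,0.008],"yaw": 0},{"linear": [-0.002,0.036,0.008],"yaw": 0},{"linear": [-0.002,0.036,0.008],"yaw": 0}])

```text
t: 8.8
tool_pos: [0.6498, 0.1921, 0.1765]
orientation: [-1.115, 1.372, -1.357]
force: [0.1, 0.4, -0.7]
opening: 0.0112
```

```bash
python3 - <<'E'
from h import *
a=[robot.read_camera(n) for n in P]
cv2.imwrite("pics/g7s.png",a[0]);cv2.imwrite("pics/g7t.png",a[1])
import fit3,go
s=robot.read_state();p=s["tool_pos"];print(p,s["force"])
f=(p[0],p[1],p[2]-.135)
fit3.overlay("pics/g7s.png",f,-.21,0.01,0,"pics/o7.png",K=4)
E
python3 go.py .650 .192 .176 -.209
```

```text
[0.65033881 0.192155   0.17754526] [ 0.85329464  0.51409349 -1.41400776]
[[-0.208, -0.013, 0.978], [-0.978, -0.001, -0.208], [0.003, -1.0, -0.013]]
t 8.9 pos [0.6503 0.1922 0.1775] jawyaw -0.2094 F [ 0.9  0.5 -1.4] op 0.0116 q [0.21 0.38 1.29 0.   1.49 0.42]
linear [ 0.0002  0.0015 -0.0003] yaw -0.0004
```

View pics/o7.png

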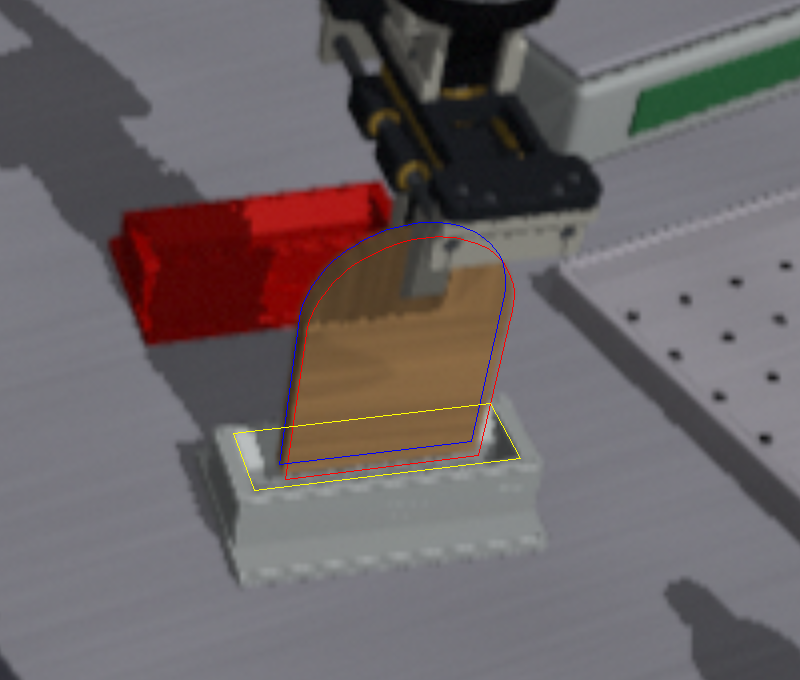

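Request:
carry_out(increments=[{"linear": [0,0.003,0],"yaw": 0},{"linear": [0,0.006,0],"yaw": 0},{"linear": [0,0.006,0],"yaw": 0}])

```text
t: 9.28
tool_pos: [0.65, 0.1921, 0.1711]
orientation: [-1.115, 1.371, -1.357]
force: [-1.2, -0.3, -1.2]
opening: 0.0115
```

Request:
carry_out(increments=[{"linear": [0,0,0.002],"yaw": 0},{"linear": [0,0,0.005],"yaw": 0},{"linear": [0,0,0.008],"yaw": 0},{"linear": [0,0,0.01],"yaw": 0}], gripper=0.32)

```text
t: 9.78
tool_pos: [0.6601, 0.1899, 0.1711]
orientation: [-1.114, 1.371, -1.357]
force: [0.5, 0.7, 0.0]
opening: 0.0297
```

```bash
python3 go.py .67 .188 .165 -.209;python3 - <<'E'
from h import *
a=[robot.read_camera(n) for n in P]
cv2.imwrite("pics/g8.png",np.hstack([cv2.resize(a[0][140:280,320:450],None,fx=3,fy=3),cv2.resize(a[1][140:280,100:230],None,fx=3,fy=3)]))
E
```

```text
[[-0.208, -0.014, 0.978], [-0.978, -0.001, -0.208], [0.003, -1.0, -0.013]]
t 9.78 pos [0.6601 0.1899 0.1711] jawyaw -0.2096 F [0.5 0.7 0. ] op 0.0297 q [0.2  0.41 1.27 0.   1.48 0.41]
linear [-0.0002  0.006   0.0101] yaw -0.0006
```

View pics/g8.png

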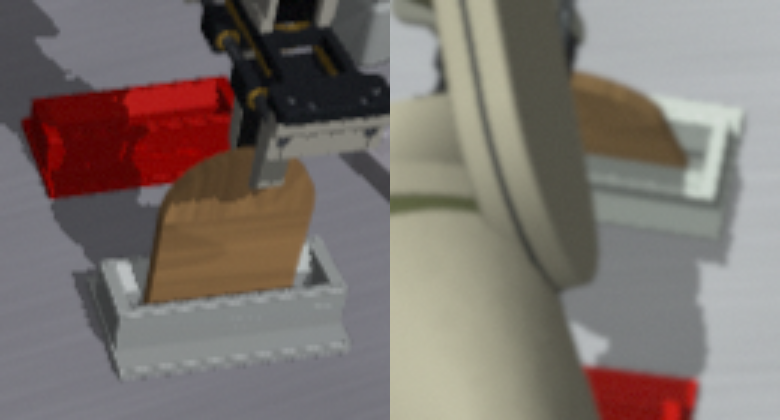

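Request:
carry_out(increments=[{"linear": [0,0.002,0.003],"yaw": 0},{"linear": [0,0.004,0.006],"yaw": 0},{"linear": [0,0.006,0.01],"yaw": 0},{"linear": [0,0.008,0.014],"yaw": 0},{"linear": [0,0.008,0.014],"yaw": 0}])

```text
t: 10.5
tool_pos: [0.6734, 0.187, 0.1625]
orientation: [-1.115, 1.372, -1.357]
force: [-2.3, -0.2, 0.6]
opening: 0.03
```

```bash
python3 go.py .65 .191 .165 -.209;python3 - <<'E'
from h import *
a=[robot.read_camera(n) for n in P]
cv2.imwrite("pics/g9s.png",a[0]);cv2.imwrite("pics/g9t.png",a[1])
cv2.imwrite("pics/g9.png",np.hstack([cv2.resize(a[0][140:280,320:450],None,fx=3,fy=3),cv2.resize(a[1][140:280,100:230],None,fx=3,fy=3)]))
E
```

```text
[[-0.208, -0.015, 0.978], [-0.978, -0.001, -0.208], [0.004, -1.0, -0.014]]
t 10.5 pos [0.6734 0.187  0.1625] jawyaw -0.2096 F [-2.3 -0.2  0.6] op 0.03 q [0.2  0.44 1.23 0.   1.48 0.41]
linear [ 0.001  -0.0021 -0.0237] yaw -0.0006
```

View pics/g9.png

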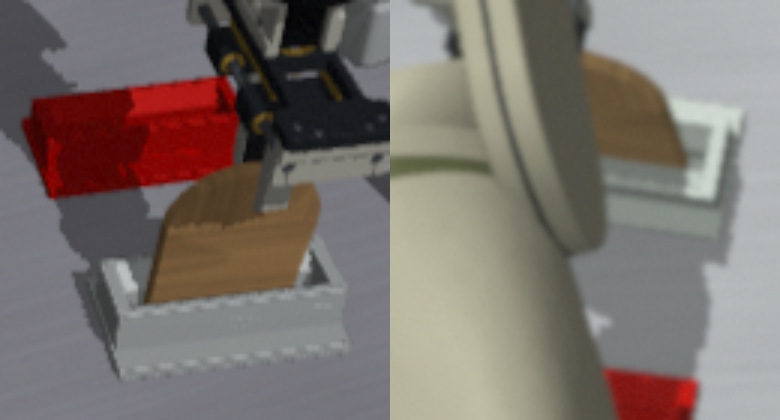

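```bash
cat > fit4.py <<'E'
from h import *
import sys
K=3
def run(tag,x0,gx=(398,172),free_yaw=False):
    ims={"scene":cv2.imread(f"pics/{tag}s.png"),"top":cv2.imread(f"pics/{tag}t.png")}
    W={n:cv2.resize(wood(ims[n]),None,fx=K,fy=K,interpolation=cv2.INTER_LINEAR)>127 for n in P}
    val={n:np.zeros((420*K,560*K),bool) for n in P}
    val["scene"][170*K:262*K,340*K:450*K]=1
    # gripper region ignored: right/upper
    g=np.array([[gx[0],100],[gx[0],213],[412,213],[424,195],[470,190],[470,100]])*K
    m=np.zeros((420*K,560*K),np.uint8);cv2.fillPoly(m,[g.astype(np.int32)],1);val["scene"]&=m==0
    val["top"][140*K:225*K,gx[1]*K:230*K]=1
    S=np.array([.6435,.1935,.010]);Rs=Rz(-.209)
    def rend(n,v):
        xs,ys,zs,lean,cs,ct=v
        R=Rs@Ro.from_euler("y",lean).as_matrix() # + = top to +x
        c=S+Rs@[xs,ys,zs]+R@[0,0,.08]
        m=np.zeros((420*K,560*K),np.uint8)
        h=cv2.convexHull(((proj(n,outline(1,-.08+(cs if n=="scene" else ct))@R.T+c)+.5)*K-.5).astype(np.float32))
        cv2.fillConvexPoly(m,np.round(h*16).astype(np.int32),255,shift=4)
        return m>0
    def cost(v):return sum(((rend(n,v)^W[n])&val[n]).sum() for n in P)/K**2+ 1000*(max(0,-v[4])+max(0,-v[5]))
    b=None
    for l0 in (x0[3],x0[3]-.1):
        v0=np.array(x0);v0[3]=l0
        r=minimize(cost,v0,method="Nelder-Mead",options=dict(maxiter=1500,initial_simplex=v0+np.r_[np.zeros((1,6)),np.diag([.006,.005,.006,.06,.01,.01])]))
        print(r.fun.round(1),"xs,ys,zs",r.x[:3].round(4),"lean deg",np.degrees(r.x[3]).round(1),"clip",r.x[4:].round(3))
        if b is None or r.fun<b.fun:b=r
    o=[]
    for n,(a,bb,c,d) in (("scene",(340,150,450,270)),("top",(120,140,230,260))):
        im=cv2.resize(ims[n],None,fx=K,fy=K);im[~val[n]]//=2
        cs,_=cv2.findContours(rend(n,b.x).astype(np.uint8),0,2);cv2.drawContours(im,cs,-1,(0,0,255),1)
        o.append(im[bb*K:d*K,a*K:c*K])
    cv2.imwrite(f"pics/{tag}f.png",np.hstack(o))
if __name__=="__main__":run(sys.argv[1],[.005,0,.02,float(sys.argv[2]),.02,.02])
E
python3 fit4.py g9 .2
```

```text
76.1 xs,ys,zs [-0.0083  0.0013 -0.001 ] lean deg 10.6 clip [0.018 0.031]
82.7 xs,ys,zs [-0.009   0.0018 -0.0006] lean deg 10.8 clip [0.017 0.034]
```

```bash
sleep 0.1
```

```text
(no output)
```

View pics/g9f.png

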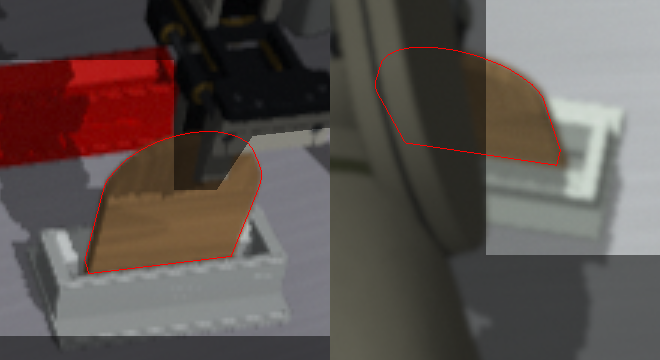

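The board slid into the throat while being released. The fit puts its foot near the floor, and the 2.3 N reaction suggests it is only leaning by the throat's play. I can't count that as a clear lean, so I'll redo it: straighten, grip lightly, lift it until about 10 mm remains in the throat, and lean it against the throat edge.

Request:
carry_out(increments=[{"linear": [0,0,-0.007],"yaw": 0},{"linear": [0,0.002,-0.014],"yaw": 0},{"linear": [0,0.004,-0.021],"yaw": 0},{"linear": [0,0.006,-0.028],"yaw": 0},{"linear": [0,0.006,-0.028],"yaw": 0}])

```text
t: 11.22
tool_pos: [0.6452, 0.1931, 0.1568]
orientation: [-1.116, 1.372, -1.356]
force: [0.6, -0.5, 0.6]
opening: 0.0293
```

Request:
carry_out(increments=[{"linear": [0,0,0],"yaw": 0},{"linear": [0,0,0],"yaw": 0},{"linear": [0,0,0],"yaw": 0},{"linear": [0,0,0],"yaw": 0},{"linear": [0,0,0],"yaw": 0}], gripper=0, newtons=6)

```text
t: 11.85
tool_pos: [0.6452, 0.193, 0.1568]
orientation: [-1.116, 1.372, -1.357]
force: [0.3, -0.1, 1.1]
opening: 0.0113
```

```bash
python3 - <<'E'
from h import *
a=[robot.read_camera(n) for n in P]
cv2.imwrite("pics/g10s.png",a[0]);cv2.imwrite("pics/g10t.png",a[1])
E
python3 go.py .643 .193 .168 -.209;python3 fit4.py g10 .0
```

```text
[[-0.208, -0.015, 0.978], [-0.978, -0.001, -0.208], [0.004, -1.0, -0.014]]
t 11.95 pos [0.6452 0.1931 0.1568] jawyaw -0.2092 F [-0.4  0.2  1. ] op 0.0115 q [0.21 0.38 1.33 0.   1.45 0.42]
linear [ 0.0006 -0.0111 -0.0023] yaw -0.0002
74.1 xs,ys,zs [-0.0083  0.0014 -0.0024] lean deg 2.8 clip [0.016 0.049]
66.4 xs,ys,zs [-0.0045  0.0011 -0.0029] lean deg 1.1 clip [0.02  0.037]
```

View pics/g10f.png

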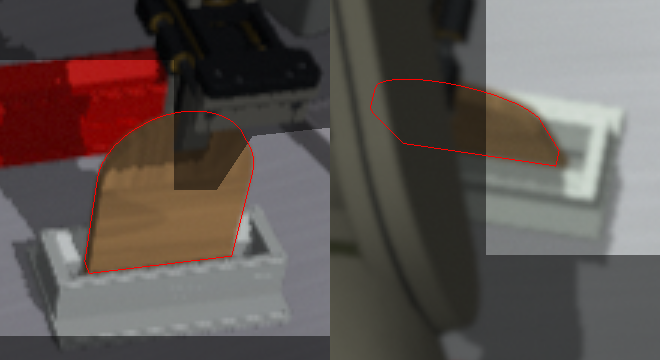

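Seated and upright, gripped at 11.5 mm. Now I lift 12 mm, then move +x.

Request:
carry_out(increments=[{"linear": [0,-0.005,0],"yaw": 0},{"linear": [0,-0.01,0],"yaw": 0},{"linear": [0,-0.013,0],"yaw": 0},{"linear": [0,-0.013,0],"yaw": 0}])

```text
t: 12.45
tool_pos: [0.6457, 0.1932, 0.1703]
orientation: [-1.115, 1.371, -1.357]
force: [-0.3, -0.3, -1.5]
opening: 0.0111
```

Request:
carry_out(increments=[{"linear": [0,0,0.004],"yaw": 0},{"linear": [0,0,0.008],"yaw": 0},{"linear": [0,0,0.012],"yaw": 0},{"linear": [0,0,0.016],"yaw": 0},{"linear": [0,0,0.018],"yaw": 0}])

```text
t: 13.08
tool_pos: [0.6635, 0.1893, 0.1699]
orientation: [-1.115, 1.372, -1.357]
force: [-1.5, 0.3, -1.2]
opening: 0.0137
```

```bash
python3 - <<'E'
from h import *
a=[robot.read_camera(n) for n in P]
cv2.imwrite("pics/g11s.png",a[0]);cv2.imwrite("pics/g11t.png",a[1])
E
python3 go.py .643 .193 .168 -.209;python3 fit4.py g11 .1
```

```text
[[-0.208, -0.014, 0.978], [-0.978, -0.001, -0.208], [0.004, -1.0, -0.014]]
t 13.18 pos [0.6634 0.1893 0.1699] jawyaw -0.2092 F [-0.9  0.4 -0.5] op 0.0132 q [0.2  0.41 1.26 0.   1.48 0.41]
linear [ 0.0006  0.0022 -0.0207] yaw -0.0002
58.8 xs,ys,zs [-0.0045  0.0015  0.0117] lean deg 8.4 clip [0.007 0.016]
59.6 xs,ys,zs [-0.0045  0.0016  0.0117] lean deg 8.4 clip [0.007 0.017]
```

View pics/g11f.png

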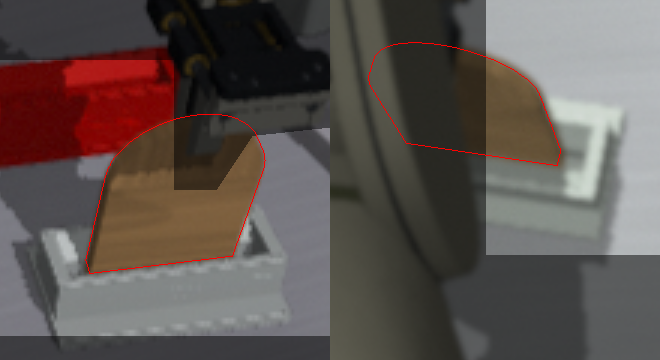

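The board is pivoting in the grip as planned, with its foot about 12 mm above the floor and a lean of about 8°. I push further for a clear lean.

Request:
carry_out(increments=[{"linear": [0,0,0.003],"yaw": 0},{"linear": [0,0,0.006],"yaw": 0},{"linear": [0,0,0.009],"yaw": 0},{"linear": [0,0,0.01],"yaw": 0},{"linear": [0,0,0.01],"yaw": 0}])

```text
t: 13.8
tool_pos: [0.6732, 0.1872, 0.1696]
orientation: [-1.115, 1.372, -1.357]
force: [-1.2, 0.6, -1.4]
opening: 0.0146
```

```bash
python3 - <<'E'
from h import *
a=[robot.read_camera(n) for n in P]
cv2.imwrite("pics/g12s.png",a[0]);cv2.imwrite("pics/g12t.png",a[1])
E
python3 go.py .643 .193 .168 -.209;python3 fit4.py g12 .2
```

```text
[[-0.208, -0.014, 0.978], [-0.978, -0.001, -0.208], [0.004, -1.0, -0.014]]
t 13.9 pos [0.6731 0.1872 0.1697] jawyaw -0.2092 F [-0.5  0.4 -0.9] op 0.0147 q [0.2  0.44 1.23 0.   1.49 0.41]
linear [ 0.0006  0.0022 -0.0306] yaw -0.0002
75.0 xs,ys,zs [-0.005   0.0015  0.012 ] lean deg 12.5 clip [0.006 0.014]
72.6 xs,ys,zs [-0.0054  0.0015  0.0124] lean deg 12.7 clip [0.006 0.015]
```

View pics/g12f.png

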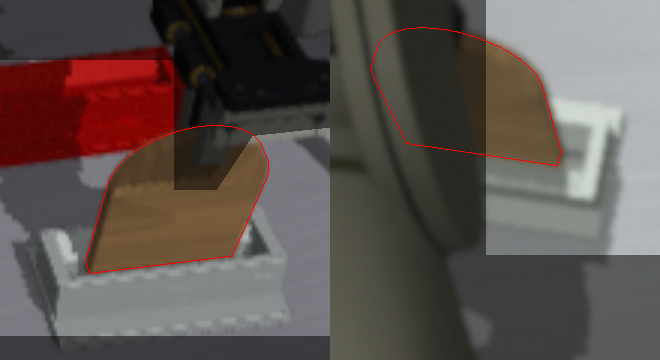

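The lean is about 12° with the foot 12 mm above the floor and central in the slot, and it was held for more than 0.1 s. Now I straighten and lower.

Request:
carry_out(increments=[{"linear": [0,0,-0.006],"yaw": 0},{"linear": [0,0,-0.012],"yaw": 0},{"linear": [0,0,-0.018],"yaw": 0},{"linear": [0,0,-0.024],"yaw": 0},{"linear": [0,0,-0.028],"yaw": 0}])

```text
t: 14.52
tool_pos: [0.6454, 0.1932, 0.1702]
orientation: [-1.115, 1.371, -1.357]
force: [-0.3, -0.1, -1.6]
opening: 0.0113
```

Request:
carry_out(increments=[{"linear": [0,0.004,0],"yaw": 0},{"linear": [0,0.008,0],"yaw": 0},{"linear": [0,0.011,0],"yaw": 0},{"linear": [0,0.014,0],"yaw": 0},{"linear": [0,0.014,0],"yaw": 0}])

```text
t: 15.15
tool_pos: [0.6462, 0.1932, 0.1579]
orientation: [-1.113, 1.37, -1.357]
force: [-0.4, -0.1, 5.6]
opening: 0.0116
```

```bash
python3 - <<'E'
from h import *
a=[robot.read_camera(n) for n in P]
cv2.imwrite("pics/g13s.png",a[0]);cv2.imwrite("pics/g13t.png",a[1])
E
python3 go.py .643 .193 .168 -.209;python3 fit4.py g13 .05
```

```text
[[-0.208, -0.012, 0.978], [-0.978, -0.0, -0.208], [0.003, -1.0, -0.011]]
t 15.25 pos [0.6462 0.1932 0.1578] jawyaw -0.2092 F [-0.3 -1.2  5.5] op 0.0117 q [0.21 0.38 1.32 0.   1.45 0.42]
linear [ 0.0009 -0.0101 -0.0032] yaw -0.0002
74.7 xs,ys,zs [-0.0071  0.001  -0.0028] lean deg 2.6 clip [0.018 0.047]
70.1 xs,ys,zs [-0.0027  0.0006 -0.0037] lean deg 0.7 clip [0.022 0.032]
```

Floor contact at about 5.5 N and the fit shows it seated. I release and withdraw.

Request:
carry_out(increments=[{"linear": [0,0,0],"yaw": 0},{"linear": [0,0,0],"yaw": 0},{"linear": [0,0,0],"yaw": 0},{"linear": [0,0,0],"yaw": 0},{"linear": [0,0,0],"yaw": 0}], gripper=0.6)

```text
t: 15.88
tool_pos: [0.6461, 0.1932, 0.1577]
orientation: [-1.113, 1.37, -1.357]
force: [0.2, -0.3, -0.9]
opening: 0.0544
```

Request:
carry_out(increments=[{"linear": [0,-0.02,0],"yaw": 0},{"linear": [0,-0.05,0],"yaw": 0},{"linear": [0,-0.1,0],"yaw": 0},{"linear": [0,-0.15,0],"yaw": 0},{"linear": [0,-0.18,0],"yaw": 0}])

```text
t: 16.5
tool_pos: [0.6489, 0.1934, 0.3435]
orientation: [-1.107, 1.367, -1.359]
force: [0.1, 0.2, -0.2]
opening: 0.0558
```

Request:
carry_out(increments=[{"linear": [0.01,0,-0.05],"yaw": 0},{"linear": [0.02,0,-0.1],"yaw": 0},{"linear": [0.03,0,-0.15],"yaw": 0},{"linear": [0.03,0,-0.2],"yaw": 0},{"linear": [0.03,0,-0.2],"yaw": 0}])

```text
t: 17.12
tool_pos: [0.4449, 0.2063, 0.3472]
orientation: [-1.105, 1.364, -1.357]
force: [-0.8, -0.3, 0.2]
opening: 0.056
```

```bash
python3 - <<'E'
from h import *
a=[robot.read_camera(n) for n in P]
cv2.imwrite("pics/g14s.png",a[0]);cv2.imwrite("pics/g14t.png",a[1])
cv2.imwrite("pics/g14.png",np.hstack([a[0][100:400,100:500],a[1][80:380,80:480]]))
z=cv2.imread("pics/scene0.png")[190:330,215:300].astype(int);d=abs(a[0][190:330,215:300].astype(int)-z).max(2)
print("square changed px",(d>40).sum())
E
python3 go.py .643 .193 .168 -.209
sed -i 's/val\["scene"\]&=m==0/val["scene"]\&=(m==0)|(gx[1]<150)/' fit4.py
python3 -c "
import fit4;fit4.run('g14',[0,0,0,.03,.02,.03],gx=(398,120))"
```

```text
square changed px 224
[[-0.207, -0.003, 0.978], [-0.978, 0.002, -0.207], [-0.001, -1.0, -0.003]]
t 17.23 pos [0.4473 0.2058 0.3466] jawyaw -0.2085 F [-0.1 -0.9  0.6] op 0.0559 q [ 0.33 -0.18  1.58  0.    1.75  0.53]
linear [-0.0278  0.178   0.1947] yaw 0.0005
133.2 xs,ys,zs [-0.0034  0.0002 -0.0032] lean deg 0.2 clip [0.021 0.04 ]
130.3 xs,ys,zs [-0.0011 -0.0001 -0.0025] lean deg -0.7 clip [0.022 0.029]
```

View pics/g14.png

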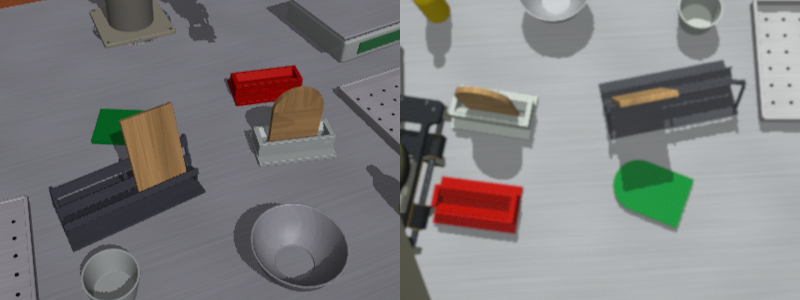

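View pics/g14f.png

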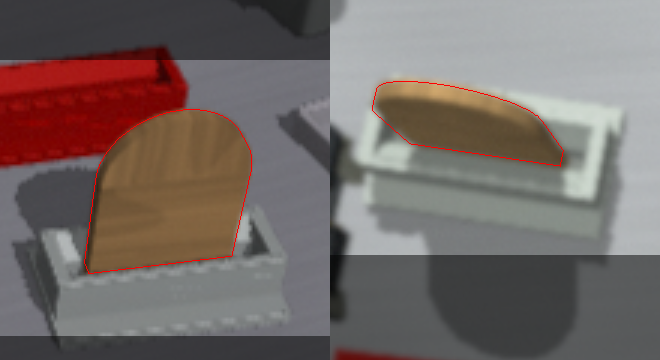

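The arched board is seated upright in the white slot and the square board still leans at its original spot. The arm is clear, so I hand the job in.

```bash
python3 -c "
from plant import robot
print(robot.close_job())"
```

```text
the job is handed in; nothing more can be done
None
```

The arched board is in the white storage block, arch up, seated and released. The job was handed in at about 17 s of the 45 s, with no verdict reported.

**What I did:**
- I pushed the board upright in the rest, gripped it, carried it over the square board and lowered its foot into the mouth of the slot.
- On the first try to lean it there with the fingers loosened, the board slid down and seated. The fit read about 10.6°, but the fits lean a degree or two high, so I could not count that as a clear lean.
- I gripped it lightly, lifted it 13 mm and leaned it against the slot's edge. It reached about 12° with its foot about 12 mm above the floor and near the slot's middle, and stayed there well over 0.1 s.
- I then straightened it, lowered it until it touched the floor at about 5.5 N, let go and withdrew.

**Last checks:**
- **Position:** the camera fit puts the foot within about 3 mm of the slot's middle across and within 1 mm along. Its height reads 2.5–3 mm below the floor, which cannot be right; I put it down to camera calibration and fit error.
- **Lean:** under 1° from upright.
- **Square board:** it looks unmoved in both views. I did not measure its shift. A picture comparison showed 224 changed pixels in its area, probably from the arched board and its shadow being gone.
- **Arm:** clear of everything, with contact forces near zero.

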